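Open the locked guard hood of a bench bead mill

ROBOT

A 7-joint arm with a two-finger parallel gripper is mounted at the origin on the work surface. World frame = base frame: x ahead of the robot, y to its left, z up, the work surface at z = 0. Lengths are in m, angles in rad, forces in N, time in s.
With the tool pointing down it reaches from about 0.35 to 0.9 m from the base axis. Payload 8.1 kg.
Tool frame: the origin (TCP) lies on the centre line of the jaws, within the pads' length; the fingertips stand 17 mm ahead of it and the grasp point (between the pads) lies 2 mm behind it; z points along the fingers, y is the direction in which the jaws open and shut (so a half turn about z gives the same grasp; the last joint's range is limited). The gripper opens to 92 mm and grips with 3 to 60 N. Pads are 19 mm wide; open, the fingers measure 130 mm over their backs; the gripper's body (75 mm by 190 mm) begins 47 mm behind the grasp point.
Start: joints at [1.099, 0.434, 0.025, 1.573, -0.012, 1.134, -0.075], TCP at [0.225, -0.583, 0.244] pointing down, gripper open.
Joint ranges: [-2.62, 2.62], [-0.44, 2.09], [-1.27, 1.32], [0.08, 2.57], [-1.32, 4.46], [0.12, 2], [-2.74, 2.74]. Speed limits (rad/s): [2.22, 2.22, 3.01, 3.01, 3.14, 3.14, 3.14].

INTERFACE

Orientations are given as a rotation vector (axis times angle).
In Python, from cell import arm, imaging, job gives the robot as it stands.
- The arm moves only by the tool jog_arm, never from a script. Its argument "moves" is a list of rows, each an object with "fingers": the closure, from -1 (fully open) to 1 (shut); "xyz": the shift along the tool's x, y, z in cm, a list of three; "angular": the turn, a rotation vector about the tool's x, y, z in rad, a list of three. In form: [{"fingers": fingers, "xyz": [dx, dy, dz], "angular": [ax, ay, az]}, ...]. A call has 1 to 12 rows; each row is the pose to reach, as a shift and turn from the pose commanded when the call began, along the tool's axes at that moment; what a row does not reach only later rows make up. A row lasts 1/8 s, in which the tool goes at most 62.5 mm and 10.7 degrees, less where a joint would pass 70% of its speed; a pose out of reach is approached as far as the arm can. A call with a gripper value outside its range is refused whole. The fingers move at their own pace and stop on an object; "grip_force" is the grip in N (left out, the last holds). Time passes only in rows, so rows that repeat a pose let the fingers close. It gives the time, the measured TCP pose, the force and the opening at its end, in the units of the state.
- arm.observe(): the state, without advancing time (a new reading comes with each control period).
- imaging.get_image(name): name is "scene" or "side" or "wrist"; returns the picture (384x512x3 uint8, red, green, blue); there is no depth.
- imaging.camera_params(name): a dict with "fx", "fy", "cx", "cy" (pixels), "rvec" (rotation vector, rad) and "tvec" (3), from world to camera coordinates, as OpenCV has them; the wrist camera has in their place "hand_eye" (4x4, takes a point from camera to tool coordinates, whose origin is the TCP and whose axes are the flange's). Camera axes: x right, y down, z forward; pixel columns grow to the right and rows downward; lengths in m; the calibration is good to about 2 mm. A picture is of the moment at which its call begins: read the wrist's pose just before it. camera_params takes no time and is no camera call.
- job.sign_off(): hands the job in, once; it reports no verdict.
The state is a dict: "clock": time; "joints": joint angles; "dq": joint speeds; "joint_efforts": joint torques, N m; "position": TCP position; "ee_rot": TCP orientation; "force": force on the tool from outside, world axes, zero at the start; "ft_torque": the same for the moment, N m; "width": opening from 0.0 (shut) to 1.0 (fully open).
Only numpy, scipy, OpenCV 4.12 (cv2) and the standard library are available. Lean on these libraries where they do the work, as an engineer would, in place of code of your own. Each camera call takes 0.05 s, during which the arm holds its last target. There are 200 camera calls.

TASK

The bead mill has finished its run: open it so that the tubes can be taken out. Lift the slotted steel keeper off the black wing handle and fold it right back towards you, turn the freed wing handle anticlockwise, not quite half a turn, to its stop so that its cam lets go of the hood, then raise the hood by its bow handle as far as it goes and leave it standing open. Let go of everything, and do not shift any of the other things on the bench or on the mill.

Things in the scene. Friction and masses are not known exactly. Their poses are not given: they have to be found in the camera images.
- mill: Bench bead mill, heavy and fixed: white housing 360 deep, 250 wide, 233 mm tall, its front a slope 28 deg from level, 262 mm long (mill x -180, z 110 to x 51, z 233), then a flat deck. Origin: centre of underside; x to its back, y to its left, z up. 'Slope axes' below: X up the slope, Y as mill y, Z square out of the slope. Lower 85 mm: fixed fascia, with keeper and wing handle on its middle line; above it the hood.
- keeper_hinge (a point): Middle of the keeper's hinge line, low on the fascia, 52 mm down the slope from the wing handle's axis and 38.5 mm out of the fascia. Its axes turn with the keeper and equal the slope axes when closed; the hinge runs along Y. Two brackets, 68 mm over all, hold it, up to 44 mm out of the fascia.
- keeper_end (a point): Grip point of the keeper: 97 mm along X from its hinge, mid-width, mid-thickness, 10 mm short of its free end. Axes as keeper_hinge. The keeper is a bright steel stirrup 107 long, 48 wide (Y), 5 mm thick; its 22 mm wide slot straddles the wing handle, which then cannot turn over 0.13 rad; a lip rises 7 mm at its free end. Closed, it has 24 mm clear beneath this end and free space at both sides.
- keeper (a joint): Keeper angle (rad): 0 closed over the wing handle, growing as its free end rises off the slope and folds over towards the front of the mill, to a stop at 2.7. About 90 g on a slack hinge: it points straight up at 1.08; let go below that it falls shut, let go beyond 1.6 it falls by itself to the open stop.
- wing_grip (a point): Middle of the wing handle, on its turning axis, 41 mm out of the fascia. The wing: a black bar 64 long, 14 thick, 22 mm high (30 to 52 mm out of the fascia). Z is the turning axis, square out of the slope; X runs along the wing, turns with it and equals the slope's X when closed. Under it turns a steel cam plate, 36 mm in radius, 22 mm out of the fascia, over the hood's lower edge.
- catch (a joint): Angle of the wing handle (rad): near 0 closed, lying up the slope; grows anticlockwise as seen looking down on the slope, to a stop at 2.7 (155 deg), so it needs regrasping on the way. Friction 0.25 N m; it stays where it is left. Its cam is clear of the hood from about 2.3. The closed keeper blocks it.
- hood_handle (a point): Middle of the bar of the hood's bow handle: black bar, 10 mm diameter, along Y, 100 mm between its legs, its centre 34 mm above the hood's skin and 46 mm out of the fascia's plane; 84 mm up the slope from the wing's axis. Its axes turn with the hood and equal the slope axes when shut.
- hood_hinge (a point): Middle of the hood's hinge line at the top of the slope, along Y; axes as hood_handle. The handle's bar lies at -113.5 mm along X and +42 mm along Z from here. The steel hood is 175 mm long down the slope, 212 mm wide, 8 mm thick.
- hood (a joint): Angle of the hood (rad): 0 shut, growing as its lower edge rises and swings up and back, to a stop at 1.20. About 0.45 kg; a friction stay of 0.6 N m holds it wherever it is left. The cam of the wing handle holds it shut.
- amber_bottle: Brown glass bottle, 64 mm across, about 150 mm tall, black cap, loose; a bystander beside the mill. Origin: centre of its underside.
- pen_beaker: Glass beaker with three pens in it, 76 mm across, 100 mm tall (pens to about 135 mm), loose; a bystander. Origin: centre of its underside.
- flask: Conical glass flask, 82 mm across its foot, 115 mm tall, loose; a bystander. Origin: centre of its underside.
- deck_rack: White tube rack 90 x 160 mm, 58 mm tall with its tubes, standing loose on the mill's flat deck behind the hood; a bystander. Origin: centre of its underside.
- tube_rack: Blue tube rack 90 x 160 mm, 58 mm tall with its tubes, loose on the bench to the left; a bystander. Origin: centre of its underside.
- tip_box: Pipette-tip box 86 x 124 mm, 72 mm tall, loose on the bench to the right; a bystander. Origin: centre of its underside.
- timer: Flat white bench timer 62 x 75 mm, 20 mm tall, loose on the bench in front of the mill; a bystander. Origin: centre of its underside.

How it is judged:
On the way, in this order (a step that is already met when the one before it is completed fails the run):
1. the keeper is folded back off the wing handle, which has not turned yet (value of joint keeper above 1.6 rad and value of joint catch below 0.5 rad), for 0.2 s.
2. the wing handle is turned to its stop, the hood still shut (value of joint catch above 2.4 rad and value of joint hood below 0.2 rad), for 0.2 s.
At the end, for the whole second after the job is handed in: The keeper is folded back (more than 1.6 rad), the wing handle is turned to its stop (more than 2.4 of 2.7 rad), the hood stands open (more than 1.0 of 1.2 rad) and at rest, nothing is touched, and no bystander has shifted more than 30 mm (value of joint keeper above 1.6 rad and value of joint catch above 2.4 rad and value of joint hood above 1 rad and velocity of joint hood between -0.05 and 0.05 rad/s).
It fails at once if the glassware beside the mill is shifted more than 30 mm or knocked over (distance of any of amber_bottle, pen_beaker, flask from where it was at the start of the episode above 0.03 m or angle between any of amber_bottle, pen_beaker, flask's own z axis and vertical above 0.4 rad).
It fails at once if a tube rack is shifted more than 30 mm or knocked over (distance of any of deck_rack, tube_rack from where it was at the start of the episode above 0.03 m or angle between any of deck_rack, tube_rack's own z axis and vertical above 0.4 rad).
It fails at once if the tip box or the timer is shifted more than 30 mm or knocked over (distance of any of tip_box, timer from where it was at the start of the episode above 0.03 m or angle between any of tip_box, timer's own z axis and vertical above 0.4 rad).
It also fails if it takes over 70 s, if anything falls off the work surface, if the arm or the gripper's body presses on something with over 40 N, if the wrist force passes 120 N, or if a joint passes its speed limit or range.

## Working session

There is one attempt and no reset: what is moved stays moved. The work goes in short steps, Python scripts to look and compute and a tool call to move; the robot and the scene stay as the last step left them, time stands still between calls to the robot, and variables do not carry over. Pictures are saved under pics/ and viewed, about 8 in all and at most 12, crops included, and the job is handed in when it is done.

Besides the shell and the picture viewer there is one more tool, called after "Emit:" in YAML: its name, and indented under it one key for each argument. jog_arm: Moves the arm, as the interface text tells. Its arguments: {"type":"object","properties":{"moves":{"type":"array"},"grip_force":{"type":"number"}},"required":["moves"]}

```bash
mkdir -p pics; ls; python3 - <<'E'
from cell import arm, imaging, job
import cv2
for n in("scene","side"):
    im=imaging.get_image(n); cv2.imwrite(f"pics/{n}0.png",cv2.resize(im[:,:,::-1],(800,600),interpolation=cv2.INTER_CUBIC))
    print(imaging.camera_params(n))
print(imaging.camera_params("wrist"));print(arm.observe())
E
```

```text
pics
{'fx': 420.46940639138893, 'fy': 420.46940639138893, 'cx': 261.06543726156605, 'cy': 191.07651883082156, 'rvec': array([ 1.4820159 ,  2.11774515, -0.8337764 ]), 'tvec': array([ 0.1706725 , -0.27666083,  1.83275063])}
{'fx': 466.5936528008017, 'fy': 466.5936528008017, 'cx': 253.50417570569428, 'cy': 191.87294159752216, 'rvec': array([ 0.54742421, -2.61119117,  1.2619741 ]), 'tvec': array([0.51264123, 0.28197288, 1.2800276 ])}
{'fx': 292.2673570319776, 'fy': 292.2673570319776, 'cx': 254.45033908012596, 'cy': 193.02936323012554, 'hand_eye': array([[-8.77821313e-04, -9.55199932e-01, -2.95959996e-01,
         8.13185720e-02],
       [ 9.99998814e-01, -1.21309497e-03,  9.49209244e-04,
         1.14402442e-03],
       [-1.26571219e-03, -2.95958811e-01,  9.55199864e-01,
        -1.41564026e-01],
       [ 0.00000000e+00,  0.00000000e+00,  0.00000000e+00,
         1.00000000e+00]])}
{'clock': 0.1, 'joints': array([ 1.09937967,  0.43517924,  0.02500176,  1.57397114, -0.01160199,
        1.13400158, -0.07511143]), 'dq': array([ 6.66619200e-05, -1.22776590e-03, -3.94767113e-04, -1.99785362e-03,
        1.57564621e-04, -1.31098412e-04, -2.82892236e-04]), 'joint_efforts': array([ 3.19435312e-03, -6.69134831e+01,  9.88081768e-01, -3.15147614e+01,
       -6.03744364e-02,  3.73524881e-02,  5.97681469e-05]), 'position': array([ 0.22510854, -0.58260516,  0.24302117]), 'ee_rot': array([-3.08702251e+00, -5.75643950e-01,  6.20296849e-04]), 'force': array([-0.95040243,  0.08252939, -0.87263122]), 'ft_torque': array([ 0.00944405, -0.00558205, -0.01142497]), 'width': 0.9980871694377873}
```

View pics/scene0.png

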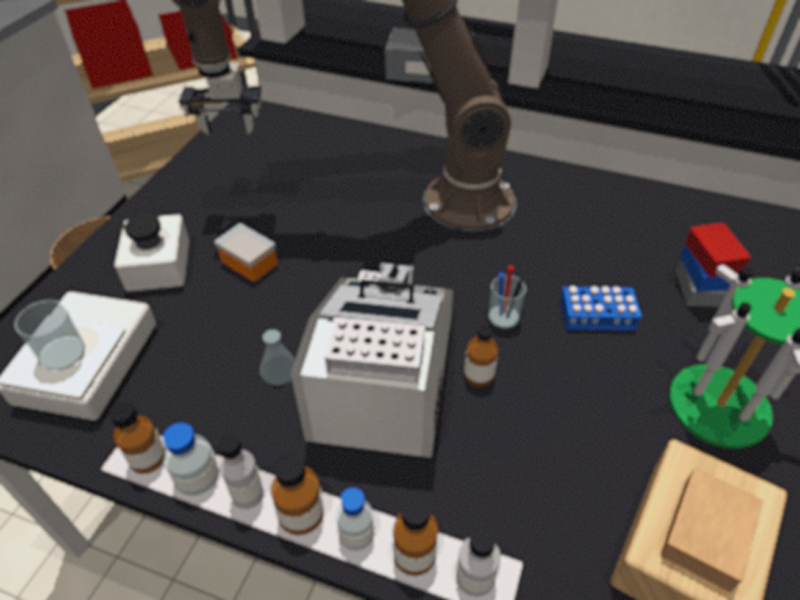

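View pics/side0.png

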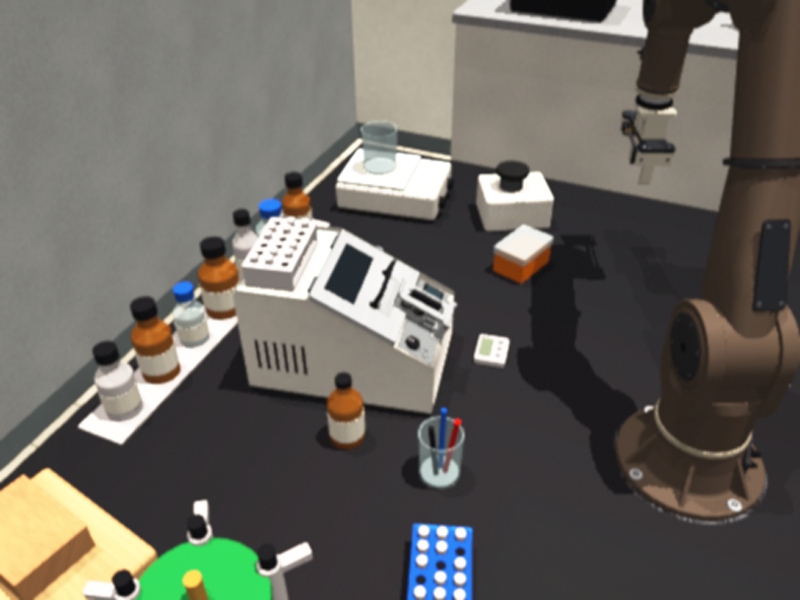

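```bash
python3 - <<'E'
import cv2
from cell import imaging
a=imaging.get_image("side")[:,:,::-1][130:270,145:305]; b=imaging.get_image("scene")[:,:,::-1][160:292,180:300]
cv2.imwrite("pics/sidec.png",cv2.resize(a,None,fx=5,fy=5,interpolation=cv2.INTER_CUBIC)[:600])
cv2.imwrite("pics/scenec.png",cv2.resize(b,None,fx=4.5,fy=4.5,interpolation=cv2.INTER_CUBIC))
E
```

```text
(no output)
```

View pics/sidec.png

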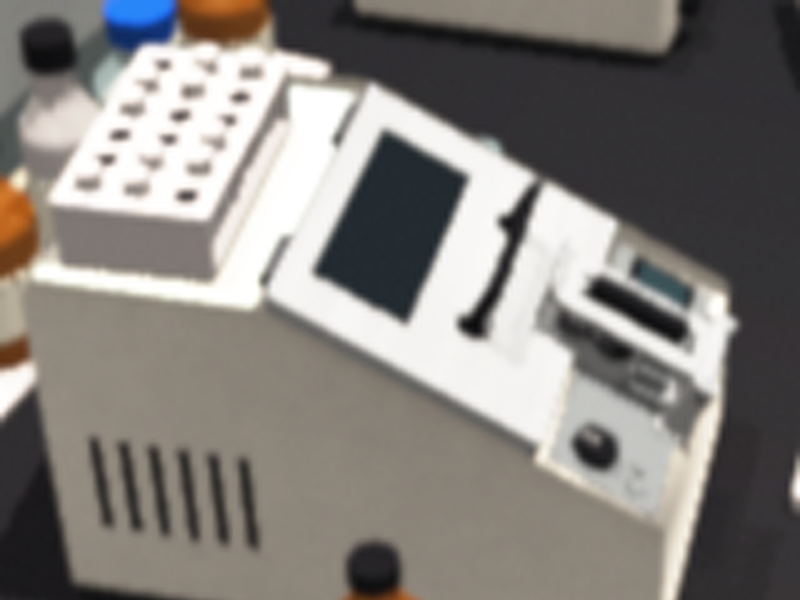

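View pics/scenec.png

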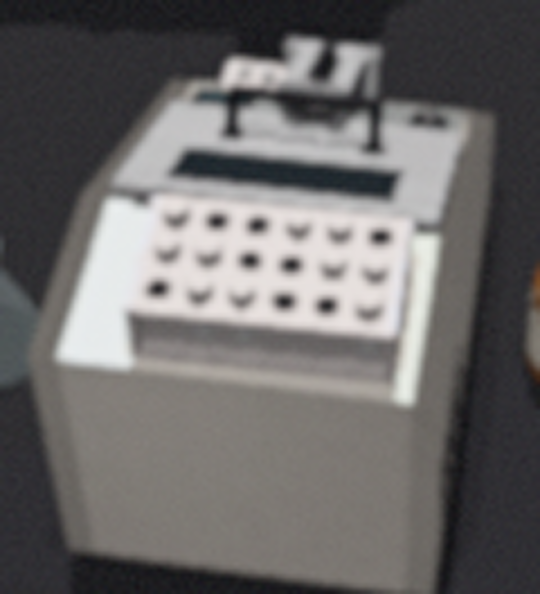

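```bash
cat > h.py <<'E'
import numpy as np, cv2
from scipy.spatial.transform import Rotation as R
from scipy.optimize import least_squares
from cell import arm, imaging, job
A=np.radians(28)
XS=np.array([np.cos(A),0,np.sin(A)]);ZS=np.array([-np.sin(A),0,np.cos(A)]);Y=np.array([0,1.,0])
O=np.array([-.180,0,.110])
def S(u,y,w): return O+u*XS+y*Y+w*ZS   # slope coords from its foot, mill frame
def proj(n,P):
    c=imaging.camera_params(n);K=np.array([[c['fx'],0,c['cx']],[0,c['fy'],c['cy']],[0,0,1]])
    return cv2.projectPoints(np.array(P,float),c['rvec'],c['tvec'],K,None)[0][:,0]
def mw(p,P): return R.from_euler('z',p[2]).apply(np.array(P))+[p[0],p[1],0]
E
python3 - <<'E'
from h import *
side=[((.051,.125,.233),(258,306)),((-.18,.125,.11),(665,525)),((.18,.125,.233),(35,280)),((.18,.125,0),(75,585)),((-.18,.125,0),(667,655)),((-.18,-.125,.11),(733,280)),]
scene=[((.18,-.125,0),(70,552)),((.18,.125,0),(437,592)),((.18,-.125,.233),(35,365)),((.18,.125,.233),(430,408)),((.051,.125,.233),(470,225)),((-.18,.125,.11),(492,115)),((.051,-.125,.233),(85,195))]
a=np.array([s[1] for s in side])/5+[145,130]; b=np.array([s[1] for s in scene])/4.5+[180,160]
a-=.4;b-=.4
f=lambda p:np.r_[(proj("side",mw(p,[s[0] for s in side]))-a).ravel(),(proj("scene",mw(p,[s[0] for s in scene]))-b).ravel()]
r=least_squares(f,[.7,-.1,0],loss='soft_l1');print(r.x);print(f(r.x).reshape(-1,2).round(1))
p=r.x;np.save("p.npy",p)
# foot of hood fascia at u=.085; wing axis u unknown -> list wing, keeper end, handle projected for guess; handle at wing+.084
for uw in(.05,.06,.07):
  P=[S(uw,0,.041),S(uw-.032,0,.052),S(uw+.032,0,.052),S(uw-.052+.107,0,.0385),S(uw+.084,.05,.046),S(uw+.084,-.05,.046)]
  print(uw,((proj("side",mw(p,P))-[145,130])*5).round().tolist(),((proj("scene",mw(p,P))-[180,160])*4.5).round().tolist())
# hinge from handle: hinge u = handle+.1135, w=.004
print([mw(p,S(0,0,0)).tolist()])
E
```

```text
[ 0.65073314 -0.00535395  0.21422897]
[[-0.8  3.7]
 [ 1.   4.2]
 [-1.2  3.3]
 [ 2.   2.3]
 [-0.3  5.3]
 [ 0.  -0.4]
 [-0.1  1.1]
 [-1.6  1.9]
 [-2.  -2.5]
 [ 2.3 -1.7]
 [-1.7  2.1]
 [-1.3 -1.2]
 [-1.8 -0.2]]
0.05 [[663.0, 318.0], [719.0, 332.0], [624.0, 280.0], [579.0, 276.0], [524.0, 296.0], [559.0, 194.0]] [[316.0, 59.0], [323.0, 33.0], [311.0, 57.0], [305.0, 84.0], [371.0, 93.0], [229.0, 79.0]]
0.06 [[648.0, 310.0], [704.0, 324.0], [610.0, 272.0], [564.0, 268.0], [508.0, 288.0], [544.0, 186.0]] [[315.0, 63.0], [321.0, 37.0], [309.0, 61.0], [303.0, 88.0], [369.0, 97.0], [226.0, 83.0]]
0.07 [[633.0, 302.0], [690.0, 316.0], [595.0, 263.0], [549.0, 260.0], [493.0, 279.0], [530.0, 178.0]] [[313.0, 67.0], [320.0, 41.0], [307.0, 65.0], [301.0, 92.0], [368.0, 102.0], [224.0, 87.0]]
[[0.47484783383353857, -0.043620883643675334, 0.10999999999999999]]
```

```bash
python3 - <<'E'
from h import *
side=[((.051,.125,.233),(258,306)),((-.18,.125,.11),(665,525)),((.18,.125,.233),(35,280)),((.18,.125,0),(75,585)),((-.18,.125,0),(667,655)),((-.18,-.125,.11),(733,280)),]
scene=[((.18,-.125,0),(70,552)),((.18,.125,0),(437,592)),((.18,-.125,.233),(35,365)),((.18,.125,.233),(430,408)),((.051,.125,.233),(470,225)),((-.18,.125,.11),(492,115)),((.051,-.125,.233),(85,195))]
a=np.array([s[1] for s in side])/5+[145,130]; b=np.array([s[1] for s in scene])/4.5+[180,160]
a-=.4;b-=.4
fs=lambda p:(proj("side",mw(p,[s[0] for s in side]))-a)
fc=lambda p:(proj("scene",mw(p,[s[0] for s in scene]))-b)
for n,f in(("side",lambda p:fs(p).ravel()),("side5",lambda p:fs(p)[:5].ravel()),("scene",lambda p:fc(p).ravel()),("both5",lambda p:np.r_[fs(p)[:5].ravel(),fc(p).ravel()])):
  p=least_squares(f,[.7,0,.2]).x;print(n,p,"\n",fs(p).round(1).tolist(),"\n",fc(p).round(1).tolist())
E
```

```text
side [ 0.65720274 -0.01752425  0.21411677] 
 [[-0.7, 0.5], [0.5, 0.8], [-0.7, 0.3], [2.4, -0.9], [-0.8, 1.8], [-0.6, -3.0]] 
 [[-4.5, 1.6], [-6.1, 2.5], [-7.2, -1.9], [-2.9, -1.1], [-6.5, 2.6], [-5.2, -0.8], [-6.5, 0.3]]
side5 [ 0.66057951 -0.01889202  0.23398482] 
 [[-0.8, 0.3], [0.6, -0.6], [-1.0, 0.6], [2.1, -0.5], [-0.7, 0.4], [-2.0, -4.2]] 
 [[-4.5, 3.2], [-5.6, 2.7], [-7.1, -0.2], [-2.3, -0.9], [-6.9, 2.7], [-6.9, -0.8], [-7.3, 1.7]]
scene [ 0.64989086 -0.00272033  0.21096881] 
 [[-1.2, 4.3], [0.8, 5.0], [-1.5, 3.8], [1.7, 2.8], [-0.5, 6.1], [0.1, 0.3]] 
 [[0.7, 0.9], [-0.9, 2.1], [-1.2, -2.6], [3.1, -1.5], [-0.8, 2.2], [-0.3, -1.1], [-0.8, -0.2]]
both5 [ 0.65290429 -0.00785441  0.22591141] 
 [[-0.6, 3.2], [1.3, 2.9], [-1.1, 3.1], [2.1, 2.1], [-0.0, 4.0], [-0.7, -1.4]] 
 [[-0.5, 1.9], [-1.9, 1.9], [-2.6, -1.6], [2.0, -1.7], [-2.5, 2.0], [-2.7, -1.3], [-2.8, 0.5]]
```

```bash
cat >> h.py <<'E'
def toolR(p,tilt=A,turn=0.):
    """tool z = -slope normal tilted by `tilt` from down, y=-mill y, then turned about ZS by turn"""
    c,s=np.cos(tilt),np.sin(tilt)
    M=np.array([[c,0,s],[0,-1,0],[s,0,-c]]).T  # columns x,y,z
    M=np.column_stack([[c,0,s],[0,-1,0],[s,0,-c]])
    return R.from_euler('z',p[2])*R.from_matrix(M)*R.from_euler('z',-turn)
def go(pos,rot,q=None):
    q=q or arm.observe();R0=R.from_rotvec(q['ee_rot'])
    d=R0.inv().apply(np.array(pos)-q['position'])*100;w=(R0.inv()*rot).as_rotvec()
    print("xyz",d.round(2).tolist(),"ang",w.round(3).tolist(),"len",np.linalg.norm(d).round(1),"t",round(q['clock'],2))
E
python3 - <<'E'
from h import *
p=[.655,-.01,.215];np.save("p.npy",p)
go(mw(p,S(.08,0,.20)),toolR(p)); print(mw(p,S(.08,0,.20)))
E
```

```text
xyz [40.65, -41.05, -8.05] ang [-0.038, 0.488, 0.15] len 58.3 t 0.2
[ 0.45642124 -0.05336468  0.32414724]
```

Emit:
jog_arm:
  moves:
    - {"fingers":-1,"xyz":[0,0,-6],"angular":[0,0,0]}
    - {"fingers":-1,"xyz":[3,-3,-12],"angular":[0,0,0]}
    - {"fingers":-1,"xyz":[40.6,-41,-12],"angular":[-0.038,0.488,0.15]}
    - {"fingers":-1,"xyz":[40.6,-41,-12],"angular":[-0.038,0.488,0.15]}
    - {"fingers":-1,"xyz":[40.6,-41,-12],"angular":[-0.038,0.488,0.15]}
    - {"fingers":-1,"xyz":[40.6,-41,-12],"angular":[-0.038,0.488,0.15]}
    - {"fingers":-1,"xyz":[40.6,-41,-12],"angular":[-0.038,0.488,0.15]}
    - {"fingers":-1,"xyz":[40.6,-41,-12],"angular":[-0.038,0.488,0.15]}
    - {"fingers":-1,"xyz":[40.6,-41,-12],"angular":[-0.038,0.488,0.15]}
    - {"fingers":-1,"xyz":[40.6,-41,-12],"angular":[-0.038,0.488,0.15]}
    - {"fingers":-1,"xyz":[40.6,-41,-10],"angular":[-0.038,0.488,0.15]}
    - {"fingers":-1,"xyz":[40.6,-41,-8],"angular":[-0.038,0.488,0.15]}

```text
clock: 1.7
position: [0.4569, -0.0508, 0.3239]
ee_rot: [-2.98, -0.332, -0.746]
force: [0.3, -1.3, -0.8]
width: 1.001
```

```bash
cat >> h.py <<'E'
def wcam(q):
    """world->cam of the wrist camera"""
    c=imaging.camera_params("wrist");T=np.eye(4);T[:3,:3]=R.from_rotvec(q['ee_rot']).as_matrix();T[:3,3]=q['position']
    return c,np.linalg.inv(T@c['hand_eye'])
def wproj(q,P):
    c,W=wcam(q);X=(W[:3,:3]@np.array(P).T).T+W[:3,3]
    return np.c_[c['fx']*X[:,0]/X[:,2]+c['cx'],c['fy']*X[:,1]/X[:,2]+c['cy']]
def wpic(name):
    q=arm.observe();im=imaging.get_image("wrist")[:,:,::-1]
    cv2.imwrite(f"pics/{name}.png",cv2.resize(im,(800,600),interpolation=cv2.INTER_CUBIC));np.save(f"{name}.npy",q,allow_pickle=True);return q
E
python3 - <<'E'
from h import *
q=wpic("w1");print(q['joints'].round(2),q['position'].round(3));go(mw(np.load("p.npy"),S(.08,0,.20)),toolR(np.load("p.npy")))
E
```

```text
[ 0.84 -0.12 -0.63  2.13 -0.42  0.69 -0.88] [ 0.457 -0.051  0.324]
xyz [0.26, 0.14, -0.24] ang [-0.002, 0.003, 0.004] len 0.4 t 1.75
```

View pics/w1.png

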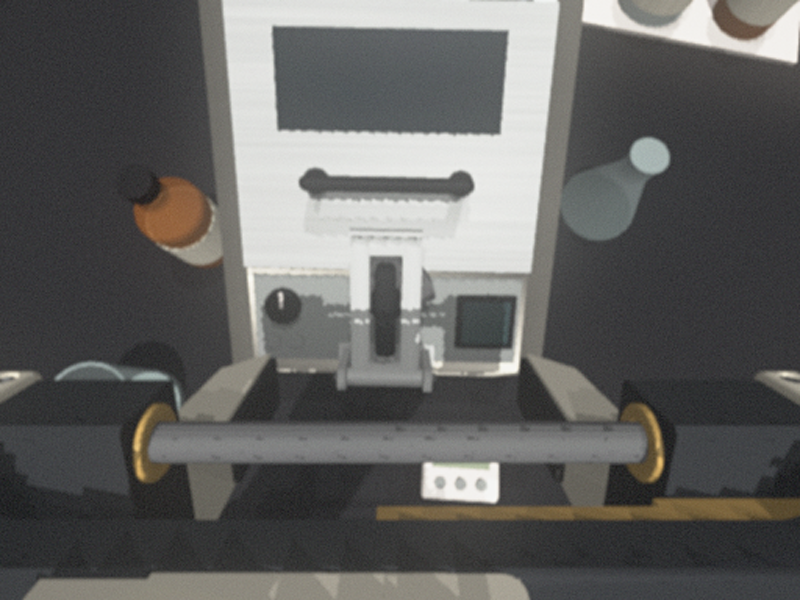

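```bash
cat > fit.py <<'E'
from h import *
q=np.load("w1.npy",allow_pickle=True).item()
def pts(uw): return [S(uw+.084,.05,.046),S(uw+.084,-.05,.046),S(uw+.055,.024,.046),S(uw+.055,-.024,.046),S(uw+.032,0,.052),S(uw-.032,0,.052),S(.085,.106,.012),S(.085,-.106,.012),S(uw-.052,.034,.0385),S(uw-.052,-.034,.0385)]
px=np.array([(315,183),(460,183),(351,232),(423,232),(386,263),(386,357),(247,268),(530,273),(339,375),(432,375)])*.64-.2
f=lambda v:(wproj(q,mw(v[:3],pts(v[3])))-px)
r=least_squares(lambda v:f(v).ravel(),[.655,-.01,.215,.06],loss='soft_l1');print(r.x.round(4));print(f(r.x).round(1).tolist())
J=r.jac;print("sd/px",np.sqrt(np.diag(np.linalg.inv(J.T@J))).round(4))
v=r.x;np.save("v.npy",v)
for n,o,s in(("side",(145,130),5),("scene",(180,160),4.5)):
    print(n,((proj(n,mw(v[:3],pts(v[3])))-o)*s).round().tolist())
print("wing",mw(v[:3],S(v[3],0,.041)),"kend",mw(v[:3],S(v[3]+.045,0,.0385)),"bar",mw(v[:3],S(v[3]+.084,0,.046)))
E
python3 fit.py
```

```text
[ 0.6539 -0.0022  0.2066  0.0645]
[[-5.1, -0.6], [4.5, 0.9], [-1.0, -1.8], [0.6, -1.1], [0.1, 2.4], [-0.2, 0.5], [-2.0, -0.0], [0.9, -0.6], [0.2, -0.2], [0.4, 0.7]]
sd/px [0.0009 0.0011 0.0066 0.0011]
side [[493.0, 286.0], [531.0, 185.0], [547.0, 283.0], [564.0, 234.0], [595.0, 271.0], [690.0, 323.0], [543.0, 441.0], [614.0, 220.0], [699.0, 391.0], [717.0, 319.0]]
scene [[372.0, 104.0], [228.0, 89.0], [340.0, 88.0], [273.0, 81.0], [312.0, 67.0], [325.0, 42.0], [457.0, 130.0], [168.0, 100.0], [372.0, 57.0], [283.0, 48.0]]
wing [ 0.51465035 -0.03138115  0.17649457] kend [ 0.55468647 -0.02298852  0.19541342] bar [ 0.58494276 -0.016646    0.22034492]
```

```bash
python3 - <<'E'
from h import *
v=np.load("v.npy");p=v[:3];go(mw(p,S(v[3]+.045,0,.039)),toolR(p))
E
```

```text
xyz [3.31, -0.69, 15.88] ang [-0.006, 0.003, 0.011] len 16.2 t 1.75
```

Emit:
jog_arm:
  grip_force: 12
  moves:
    - {"fingers":-1,"xyz":[3.3,-0.7,6],"angular":[-0.006,0.003,0.011]}
    - {"fingers":-1,"xyz":[3.3,-0.7,10],"angular":[-0.006,0.003,0.011]}
    - {"fingers":-1,"xyz":[3.3,-0.7,13],"angular":[-0.006,0.003,0.011]}
    - {"fingers":-1,"xyz":[3.3,-0.7,15],"angular":[-0.006,0.003,0.011]}
    - {"fingers":-1,"xyz":[3.3,-0.7,15.9],"angular":[-0.006,0.003,0.011]}
    - {"fingers":-1,"xyz":[3.3,-0.7,15.9],"angular":[-0.006,0.003,0.011]}

```text
clock: 2.5
position: [0.5561, -0.0254, 0.1988]
ee_rot: [-2.986, -0.304, -0.749]
force: [-0.6, 0.0, 0.6]
width: 1.0
```

```bash
python3 - <<'E'
from h import *
q=wpic("w2");v=np.load("v.npy");p=v[:3];go(mw(p,S(v[3]+.045,0,.039)),toolR(p));print(q['force'],q['joints'].round(2))
E
```

```text
xyz [-0.27, -0.28, 0.25] ang [0.003, -0.003, -0.003] len 0.5 t 2.55
[-0.5831081   0.03217587  0.62056945] [ 0.56  0.24 -0.63  2.16  0.19  0.3  -1.56]
```

View pics/w2.png

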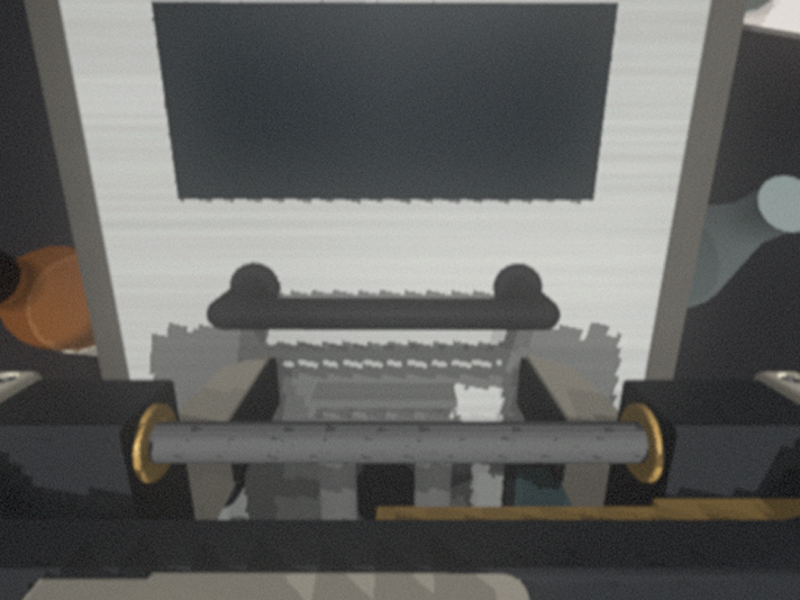

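```bash
python3 - <<'E'
from h import *
q=np.load("w2.npy",allow_pickle=True).item();v=np.load("v.npy");p=v[:3]
c=lambda P:((wproj(q,mw(p,P))+.2)/.64).round().tolist()
u=v[3]
print(c([S(u+.084,0,.046),S(u+.084,.05,.046),S(u+.084,.05,.012),S(u+.084,-.05,.012),S(u+.055,.024,.048),S(u+.055,-.024,.048),S(u+.045,.024,.041)]))
E
```

```text
[[385.0, 311.0], [226.0, 311.0], [257.0, 284.0], [517.0, 283.0], [313.0, 397.0], [459.0, 396.0], [318.0, 413.0]]
```

Emit:
jog_arm:
  grip_force: 12
  moves:
    - {"fingers":-1,"xyz":[-0.2,-0.2,0],"angular":[0,0,0]}
    - {"fingers":-1,"xyz":[-0.2,-0.2,0],"angular":[0,0,0]}
    - {"fingers":1,"xyz":[-0.2,-0.2,0],"angular":[0,0,0]}
    - {"fingers":1,"xyz":[-0.2,-0.2,0],"angular":[0,0,0]}
    - {"fingers":1,"xyz":[-0.2,-0.2,0],"angular":[0,0,0]}
    - {"fingers":1,"xyz":[-0.2,-0.2,0],"angular":[0,0,0]}

```text
clock: 3.3
position: [0.554, -0.0236, 0.1979]
ee_rot: [-2.985, -0.304, -0.75]
force: [-0.1, 0.2, -0.4]
width: 0.615
```

```bash
cat >> h.py <<'E'
def rel(q,v):
    P=R.from_euler('z',-v[2]).apply(q['position']-[v[0],v[1],0])-O
    return P@XS-v[3],P[1],P@ZS   # slope coords relative to wing axis
E
python3 - <<'E'
from h import *
q=arm.observe();v=np.load("v.npy");p=v[:3];print(q['force'],q['width'],np.round(rel(q,v),4))
u=v[3]
for th,rot in((.4,.15),(.8,.3),(1.2,.45),(1.5,.6),(1.75,.7),(1.95,.8)):
    pt=S(u-.052+.0985*np.cos(th),0,.0385+.0985*np.sin(th)); go(mw(p,pt),toolR(p,A+rot),q)
E
```

```text
[-0.1485225   0.23861494 -0.38951427] 0.6150339168371438 [ 0.0455 -0.0005  0.041 ]
xyz [-0.66, -0.04, -3.58] ang [0.002, 0.147, -0.003] len 3.6 t 3.3
xyz [-2.86, -0.03, -6.82] ang [0.003, 0.297, -0.002] len 7.4 t 3.3
xyz [-6.15, -0.01, -8.95] ang [0.003, 0.447, -0.002] len 10.9 t 3.3
xyz [-9.02, -0.0, -9.6] ang [0.003, 0.597, -0.002] len 13.2 t 3.3
xyz [-11.47, 0.0, -9.48] ang [0.003, 0.697, -0.002] len 14.9 t 3.3
xyz [-13.37, 0.01, -8.94] ang [0.003, 0.797, -0.002] len 16.1 t 3.3
```

Emit:
jog_arm:
  grip_force: 12
  moves:
    - {"fingers":1,"xyz":[0,0,0],"angular":[0,0,0]}
    - {"fingers":1,"xyz":[0,0,0],"angular":[0,0,0]}
    - {"fingers":1,"xyz":[0,0,0],"angular":[0,0,0]}
    - {"fingers":1,"xyz":[-0.15,0,-1.8],"angular":[0,0.05,0]}
    - {"fingers":1,"xyz":[-0.7,0,-3.6],"angular":[0,0.1,0]}
    - {"fingers":1,"xyz":[-0.7,0,-3.6],"angular":[0,0.1,0]}

```text
clock: 4.05
position: [0.5304, -0.0266, 0.2269]
ee_rot: [-2.933, -0.302, -0.896]
force: [-1.4, 10.5, 0.9]
width: 0.524
```

```bash
python3 - <<'E'
from h import *
q=arm.observe();v=np.load("v.npy");p=v[:3];print(q['force'],q['width'],np.round(rel(q,v),4),q['joints'].round(2))
u=v[3]
for th,rot in((.8,.2),(1.2,.25),(1.5,.3),(1.75,.35),(1.95,.4)):
    pt=S(u-.052+.0985*np.cos(th),0,.0385+.0985*np.sin(th)); go(mw(p,pt),toolR(p,A+rot),q)
E
```

```text
[-1.38324751 10.54684975  0.94049194] 0.5238780434345578 [0.0381 0.0015 0.0778] [ 0.84  0.17 -0.86  2.25  0.01  0.2  -1.35]
xyz [-1.81, 0.16, -3.34] ang [0.001, 0.096, -0.001] len 3.8 t 4.05
xyz [-4.86, 0.16, -5.79] ang [0.001, 0.146, -0.001] len 7.6 t 4.05
xyz [-7.65, 0.17, -6.73] ang [0.001, 0.196, -0.001] len 10.2 t 4.05
xyz [-10.11, 0.17, -6.85] ang [0.001, 0.246, -0.001] len 12.2 t 4.05
xyz [-12.04, 0.17, -6.51] ang [0.001, 0.296, -0.001] len 13.7 t 4.05
```

Emit:
jog_arm:
  grip_force: 12
  moves:
    - {"fingers":1,"xyz":[-0.8,-0.1,-1.8],"angular":[0,0,0]}
    - {"fingers":1,"xyz":[-1.8,-0.1,-3.3],"angular":[0,0,0]}
    - {"fingers":1,"xyz":[-3.3,-0.1,-4.7],"angular":[0,0,0]}
    - {"fingers":1,"xyz":[-4.9,-0.1,-5.8],"angular":[0,0,0]}
    - {"fingers":1,"xyz":[-6.3,-0.1,-6.35],"angular":[0,0,0]}
    - {"fingers":1,"xyz":[-7.6,-0.1,-6.7],"angular":[0,0,0]}
    - {"fingers":1,"xyz":[-8.9,-0.1,-6.8],"angular":[0,0,0]}
    - {"fingers":1,"xyz":[-10.1,-0.1,-6.85],"angular":[0,0,0]}
    - {"fingers":1,"xyz":[-12.0,-0.1,-6.5],"angular":[0,0,0]}
    - {"fingers":1,"xyz":[-12.0,-0.1,-6.5],"angular":[0,0,0]}
    - {"fingers":1,"xyz":[-12.0,-0.1,-6.5],"angular":[0,0,0]}

```text
clock: 5.42
position: [0.3974, -0.0533, 0.2128]
ee_rot: [-2.933, -0.302, -0.892]
force: [-6.8, 4.7, 3.1]
width: 0.522
```

```bash
python3 - <<'E'
from h import *
q=wpic("w3");v=np.load("v.npy");p=v[:3];r=rel(q,v);print(q['force'],q['width'],np.round(r,4),q['joints'].round(2),"th",np.arctan2(r[2]-.0385,r[0]+.052),np.hypot(r[2]-.0385,r[0]+.052))
E
```

```text
[-6.80360105  4.73237146  3.1360261 ] 0.5218027137622977 [-0.0883  0.0026  0.1291] [ 1.44 -0.09 -1.08  2.47 -1.13  0.41 -0.04] th 1.951659017482839 0.0975619045910585
```

Emit:
jog_arm:
  moves:
    - {"fingers":-1,"xyz":[0,0,0],"angular":[0,0,0]}
    - {"fingers":-1,"xyz":[0,0,0],"angular":[0,0,0]}
    - {"fingers":-1,"xyz":[0,0,0],"angular":[0,0,0]}
    - {"fingers":-1,"xyz":[0,0,0],"angular":[0,0,0]}
    - {"fingers":-1,"xyz":[0,0,-3],"angular":[0,0,0]}
    - {"fingers":-1,"xyz":[3,0,-6],"angular":[0,-0.1,0]}
    - {"fingers":-1,"xyz":[8,0,-9],"angular":[0,-0.1,0]}
    - {"fingers":-1,"xyz":[10,0,-9],"angular":[0,-0.1,0]}
    - {"fingers":-1,"xyz":[10,0,-9],"angular":[0,-0.1,0]}

```text
clock: 6.6
position: [0.431, -0.0481, 0.3446]
ee_rot: [-2.986, -0.307, -0.752]
force: [-0.3, 0.1, -0.4]
width: 1.003
```

```bash
python3 - <<'E'
from h import *
q=wpic("w4");v=np.load("v.npy");p=v[:3];r=rel(q,v);print(q['force'],q['width'],np.round(r,4),q['joints'].round(2));go(mw(p,S(v[3],0,.10)),toolR(p),q)
E
```

```text
[-0.31212115  0.10546884 -0.43101913] 1.0028887720231654 [0.0036 0.0008 0.2295] [ 1.58 -0.34 -1.03  2.12 -0.78  0.95 -0.46]
xyz [-0.42, 0.04, 12.94] ang [0.004, -0.004, -0.001] len 13.0 t 6.6
```

View pics/w4.png

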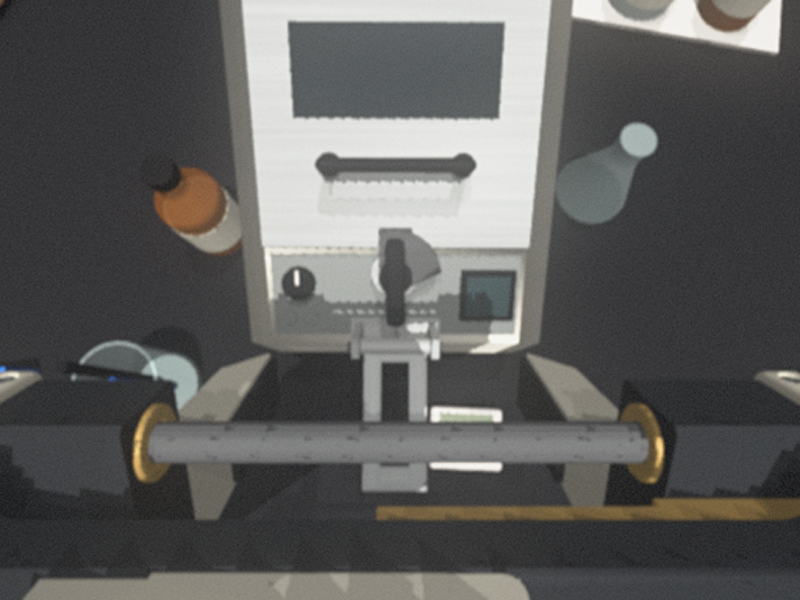

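Emit:
jog_arm:
  moves:
    - {"fingers":-0.3,"xyz":[0,0,0],"angular":[0,0,0.5]}
    - {"fingers":-0.3,"xyz":[0,0,0],"angular":[0,0,1]}
    - {"fingers":-0.3,"xyz":[0,0,0],"angular":[0,0,1.2]}
    - {"fingers":-0.3,"xyz":[0,0,0],"angular":[0,0,1.5]}
    - {"fingers":-0.3,"xyz":[0,0,0],"angular":[0,0,1.5]}
    - {"fingers":-0.3,"xyz":[0,0,0],"angular":[0,0,1.8]}
    - {"fingers":-0.3,"xyz":[0,0,0],"angular":[0,0,1.8]}
    - {"fingers":-0.3,"xyz":[0,0,0],"angular":[0,0,2]}
    - {"fingers":-0.3,"xyz":[0,0,0],"angular":[0,0,2]}
    - {"fingers":-0.3,"xyz":[0,0,0],"angular":[0,0,2]}
    - {"fingers":-0.3,"xyz":[0,0,0],"angular":[0,0,2]}

```text
clock: 8.02
position: [0.4287, -0.0479, 0.3424]
ee_rot: [-1.666, 2.107, -0.301]
force: [-0.3, -0.1, -0.1]
width: 0.65
```

```bash
python3 - <<'E'
from h import *
q=arm.observe();v=np.load("v.npy");p=v[:3];r=rel(q,v);print(q['width'],np.round(r,4),q['joints'].round(2));go(mw(p,S(v[3],0,.12)),toolR(p,A,np.pi),q)
E
```

```text
0.6504569374248502 [0.0006 0.0015 0.2285] [ 1.75 -0.43 -1.07  2.12 -0.88  1.06 -2.33]
xyz [0.16, 0.02, 10.85] ang [-0.002, 0.002, 1.132] len 10.9 t 8.03
```

Emit:
jog_arm:
  moves:
    - {"fingers":-0.3,"xyz":[0,0,0],"angular":[0,0,-1]}
    - {"fingers":-0.3,"xyz":[0,0,0],"angular":[0,0,-1]}
    - {"fingers":-0.3,"xyz":[0,0,0],"angular":[0,0,-1]}
    - {"fingers":-0.3,"xyz":[0,0,0],"angular":[0,0,-1]}
    - {"fingers":-0.3,"xyz":[0,0,0],"angular":[0,0,-1]}
    - {"fingers":-0.3,"xyz":[0,0,2],"angular":[0,0,-2]}
    - {"fingers":-0.3,"xyz":[0,0,4],"angular":[0,0,-2]}
    - {"fingers":-0.3,"xyz":[0,0,6],"angular":[0,0,-2.01]}
    - {"fingers":-0.3,"xyz":[0,0,8],"angular":[0,0,-2.01]}
    - {"fingers":-0.3,"xyz":[0,0,10],"angular":[0,0,-2.01]}
    - {"fingers":-0.3,"xyz":[0,0,10],"angular":[0,0,-2.01]}
    - {"fingers":-0.3,"xyz":[0,0,10],"angular":[0,0,-2.01]}

```text
clock: 9.52
position: [0.4748, -0.0383, 0.2539]
ee_rot: [-2.985, -0.319, -0.745]
force: [0.5, -0.1, 0.3]
width: 0.644
```

```bash
python3 - <<'E'
from h import *
q=arm.observe();v=np.load("v.npy");p=v[:3];r=rel(q,v);print(q['width'],np.round(r,4),q['joints'].round(2));go(mw(p,S(v[3],0,.045)),toolR(p),q)
E
```

```text
0.6442861859338535 [0.0006 0.0014 0.1283] [ 1.29  0.07 -1.22  2.21 -0.17  0.45 -1.13]
xyz [-0.07, 0.15, 8.33] ang [-0.0, -0.0, 0.006] len 8.3 t 9.53
```

Emit:
jog_arm:
  grip_force: 30
  moves:
    - {"fingers":-0.3,"xyz":[-0.1,0.15,4],"angular":[0,0,0]}
    - {"fingers":-0.3,"xyz":[-0.1,0.15,7],"angular":[0,0,0]}
    - {"fingers":-0.3,"xyz":[-0.1,0.15,8.2],"angular":[0,0,0]}
    - {"fingers":-0.3,"xyz":[-0.1,0.15,8.2],"angular":[0,0,0]}
    - {"fingers":1,"xyz":[-0.1,0.15,8.2],"angular":[0,0,0]}
    - {"fingers":1,"xyz":[-0.1,0.15,8.2],"angular":[0,0,0]}
    - {"fingers":1,"xyz":[-0.1,0.15,8.2],"angular":[0,0,0]}
    - {"fingers":1,"xyz":[-0.1,0.15,8.2],"angular":[0,0,0]}
    - {"fingers":1,"xyz":[-0.1,0.15,8.2],"angular":[0,0,0]}
    - {"fingers":1,"xyz":[-0.1,0.15,8.2],"angular":[0,0,0]}

```text
clock: 10.78
position: [0.5135, -0.0297, 0.1837]
ee_rot: [-2.984, -0.325, -0.752]
force: [-14.5, 10.5, 18.8]
width: 0.151
```

```bash
python3 - <<'E'
from h import *
q=arm.observe();v=np.load("v.npy");p=v[:3];r=rel(q,v);print(q['width'],q['force'],q['ft_torque'],np.round(r,4),q['joints'].round(2));go(mw(p,S(v[3],0,.045)),toolR(p),q)
E
```

```text
0.1511476220795147 [-14.49193744  10.54751448  18.78115553] [2.33763045 1.44761926 1.32178001] [0.0027 0.0019 0.0478] [ 0.78  0.24 -0.85  2.26  0.36  0.25 -1.69]
xyz [-0.27, 0.19, 0.28] ang [0.0, -0.004, 0.011] len 0.4 t 10.78
```

Emit:
jog_arm:
  moves:
    - {"fingers":1,"xyz":[0,-0.15,-0.3],"angular":[0,0,0]}
    - {"fingers":1,"xyz":[0,-0.15,-0.3],"angular":[0,0,0]}

```text
clock: 11.02
position: [0.5121, -0.0298, 0.1853]
ee_rot: [-2.983, -0.321, -0.75]
force: [9.0, 8.2, -14.8]
width: 0.153
```

```bash
python3 - <<'E'
from h import *
q=arm.observe();v=np.load("v.npy");p=v[:3];r=rel(q,v);print(q['width'],q['force'],q['ft_torque'],np.round(r,4),q['joints'].round(2));go(mw(p,S(v[3],0,.045)),toolR(p),q)
E
```

```text
0.15318073438055232 [  8.99592063   8.23685337 -14.80573733] [1.08063245 0.26064176 0.60777225] [0.0022 0.0021 0.0498] [ 0.79  0.24 -0.86  2.26  0.35  0.25 -1.68]
xyz [-0.22, 0.21, 0.48] ang [-0.0, -0.004, 0.008] len 0.6 t 11.03
```

Emit:
jog_arm:
  moves:
    - {"fingers":1,"xyz":[-0.1,-0.08,0.15],"angular":[0,0,-0.1]}
    - {"fingers":1,"xyz":[-0.2,-0.08,0.15],"angular":[0,0,-0.25]}
    - {"fingers":1,"xyz":[-0.2,-0.08,0.15],"angular":[0,0,-0.4]}
    - {"fingers":1,"xyz":[-0.2,-0.08,0.15],"angular":[0,0,-0.5]}
    - {"fingers":1,"xyz":[-0.2,-0.08,0.15],"angular":[0,0,-0.5]}

```text
clock: 11.65
position: [0.5115, -0.0279, 0.1846]
ee_rot: [2.786, 1.046, 0.743]
force: [-11.2, 10.0, 17.8]
width: 0.146
```

```bash
cat > st.py <<'E'
from h import *
q=arm.observe();v=np.load("v.npy");p=v[:3];r=rel(q,v)
F=R.from_rotvec(q['ee_rot']).inv().apply(q['force'])
turn=-(toolR(p).inv()*R.from_rotvec(q['ee_rot'])).as_rotvec()
print("w",q['width'],"Ftool",F.round(1),"tq",q['ft_torque'].round(2),"rel",np.round(r,4),q['joints'].round(2),"turn",turn.round(3))
E
python3 st.py
```

```text
w 0.14555517544413785 Ftool [  6.4 -10.2 -19.9] tq [2.2  1.09 1.26] rel [0.0017 0.004  0.0493] [ 0.88  0.27 -0.97  2.26  0.52  0.27 -1.34] turn [ 0.002 -0.006  0.512]
```

Emit:
jog_arm:
  moves:
    - {"fingers":1,"xyz":[0.05,-0.08,-0.15],"angular":[0,0,-0.15]}
    - {"fingers":1,"xyz":[0.05,-0.08,-0.15],"angular":[0,0,-0.3]}
    - {"fingers":1,"xyz":[0.05,-0.08,-0.15],"angular":[0,0,-0.45]}
    - {"fingers":1,"xyz":[0.05,-0.08,-0.15],"angular":[0,0,-0.6]}
    - {"fingers":1,"xyz":[0.05,-0.08,-0.15],"angular":[0,0,-0.6]}

```text
clock: 12.28
position: [0.5093, -0.0268, 0.1844]
ee_rot: [2.259, 1.751, 0.648]
force: [2.3, 11.9, -8.7]
width: 0.149
```

```bash
python3 st.py
```

```text
w 0.1491380095527369 Ftool [10.  -4.9  9.9] tq [2.13 0.97 1.43] rel [-0.0001  0.0056  0.05  ] [ 0.99  0.32 -1.13  2.25  0.71  0.32 -0.93] turn [-0.    -0.005  1.112]
```

Emit:
jog_arm:
  moves:
    - {"fingers":1,"xyz":[0.05,-0.1,0.05],"angular":[0,0,-0.18]}
    - {"fingers":1,"xyz":[0.05,-0.2,0.05],"angular":[0,0,-0.36]}
    - {"fingers":1,"xyz":[0,-0.27,0.05],"angular":[0,0,-0.54]}
    - {"fingers":1,"xyz":[-0.04,-0.37,0.05],"angular":[0,0,-0.72]}
    - {"fingers":1,"xyz":[-0.06,-0.4,0.05],"angular":[0,0,-0.8]}
    - {"fingers":1,"xyz":[-0.06,-0.4,0.05],"angular":[0,0,-0.8]}

```text
clock: 13.02
position: [0.5065, -0.0271, 0.1827]
ee_rot: [1.341, 2.384, 0.455]
force: [-2.7, 8.8, 0.8]
width: 0.153
```

```bash
python3 st.py
```

```text
w 0.15254446235702127 Ftool [ 8.7  2.7 -1. ] tq [1.6  0.94 0.99] rel [-0.0033  0.0059  0.0498] [ 1.07  0.37 -1.24  2.26  0.88  0.37 -0.28] turn [ 0.004 -0.004  1.91 ]
```

Emit:
jog_arm:
  moves:
    - {"fingers":1,"xyz":[0.03,-0.07,0],"angular":[0,0,-0.18]}
    - {"fingers":1,"xyz":[0,-0.15,0],"angular":[0,0,-0.36]}
    - {"fingers":1,"xyz":[-0.03,-0.23,0],"angular":[0,0,-0.54]}
    - {"fingers":1,"xyz":[-0.07,-0.3,0],"angular":[0,0,-0.72]}
    - {"fingers":1,"xyz":[-0.07,-0.32,0],"angular":[0,0,-0.77]}
    - {"fingers":1,"xyz":[-0.07,-0.32,0],"angular":[0,0,-0.77]}
    - {"fingers":1,"xyz":[-0.07,-0.32,0],"angular":[0,0,-0.77]}

```text
clock: 13.9
position: [0.5048, -0.0295, 0.1816]
ee_rot: [0.341, 2.645, 0.222]
force: [0.4, 8.9, -0.7]
width: 0.15
```

```bash
python3 st.py
```

```text
w 0.1503518363100679 Ftool [2.4 8.4 1.6] tq [1.58 0.53 0.83] rel [-0.0057  0.0039  0.0499] [ 1.09  0.38 -1.26  2.26  0.9   0.37  0.47] turn [ 0.007 -0.003  2.679]
```

Emit:
jog_arm:
  moves:
    - {"fingers":-0.3,"xyz":[-0.07,0,0],"angular":[0,0,0]}
    - {"fingers":-0.3,"xyz":[-0.07,0,0],"angular":[0,0,0]}
    - {"fingers":-0.3,"xyz":[-0.07,0,0],"angular":[0,0,0]}
    - {"fingers":-0.3,"xyz":[0,0,-3],"angular":[0,0,0]}
    - {"fingers":-0.3,"xyz":[0,0,-7],"angular":[0,0,0.2]}
    - {"fingers":-0.3,"xyz":[0,0,-11],"angular":[0,0,0.5]}
    - {"fingers":-0.3,"xyz":[0,0,-15],"angular":[0,0,0.8]}
    - {"fingers":-0.3,"xyz":[0,0,-15],"angular":[0,0,0.9]}
    - {"fingers":-0.3,"xyz":[0,0,-15],"angular":[0,0,1.1]}
    - {"fingers":-0.3,"xyz":[0,0,-15],"angular":[0,0,1.1]}
    - {"fingers":-0.3,"xyz":[0,0,-15],"angular":[0,0,1.1]}

```text
clock: 15.28
position: [0.4354, -0.0459, 0.3135]
ee_rot: [1.544, 2.306, 0.462]
force: [-0.2, -0.1, -0.1]
width: 0.651
```

```bash
python3 st.py; python3 - <<'E'
from h import *
v=np.load("v.npy");p=v[:3];wpic("w5")
b=S(v[3]+.084,0,.046); go(mw(p,b+[0,0,.10]),toolR(p,0,np.pi/2)); go(mw(p,b+[0,0,.10]),toolR(p,0.15,np.pi/2));print(mw(p,b))
E
```

```text
w 0.6506653743585914 Ftool [-0.  -0.3 -0. ] tq [-0.07  0.4  -0.01] rel [-0.0068  0.0021  0.1998] [ 1.6  -0.29 -1.14  2.15 -0.73  0.84  1.24] turn [-0.016  0.024  1.757]
xyz [-2.63, 13.74, 6.2] ang [0.464, 0.047, 0.172] len 15.3 t 15.32
xyz [-2.63, 13.74, 6.2] ang [0.314, 0.034, 0.174] len 15.3 t 15.32
[ 0.58494276 -0.016646    0.22034492]
```

View pics/w5.png

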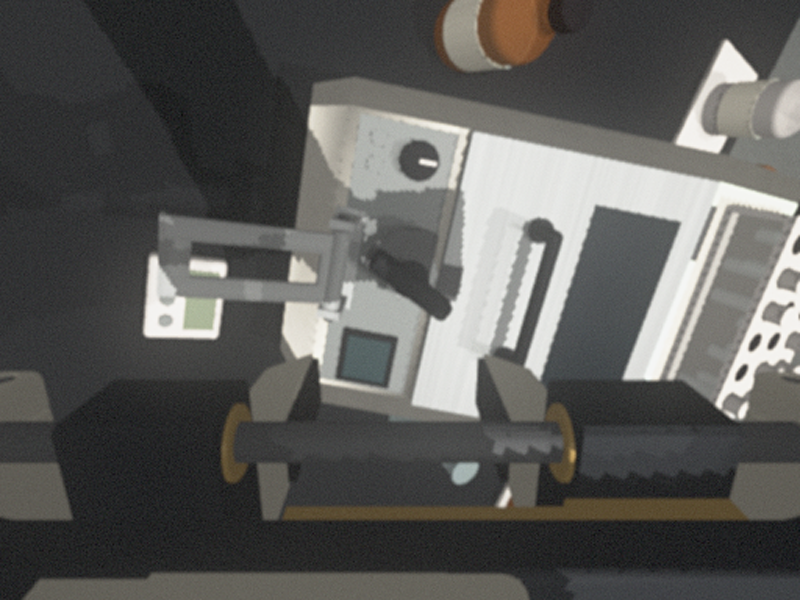

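Emit:
jog_arm:
  moves:
    - {"fingers":-0.3,"xyz":[-1,5,0],"angular":[0.15,0.02,0.1]}
    - {"fingers":-0.3,"xyz":[-2.6,10,3],"angular":[0.3,0.04,0.17]}
    - {"fingers":-0.3,"xyz":[-2.6,13.7,6.2],"angular":[0.464,0.047,0.172]}
    - {"fingers":-0.3,"xyz":[-2.6,13.7,6.2],"angular":[0.464,0.047,0.172]}
    - {"fingers":-0.3,"xyz":[-2.6,13.7,6.2],"angular":[0.464,0.047,0.172]}
    - {"fingers":-0.3,"xyz":[-2.6,13.7,6.2],"angular":[0.464,0.047,0.172]}

```text
clock: 16.08
position: [0.5513, -0.0179, 0.3253]
ee_rot: [1.944, 2.463, 0.024]
force: [0.0, -1.4, 1.1]
width: 0.648
```

```bash
python3 st.py; python3 - <<'E'
from h import *
v=np.load("v.npy");p=v[:3]
q=np.load("w5.npy",allow_pickle=True).item();print(((wproj(q,mw(p,[S(v[3]+.084,.05,.046),S(v[3]+.084,-.05,.046),S(v[3],0,.052)]))+.2)/.64).round())
b=S(v[3]+.084,0,.046); go(mw(p,b),toolR(p,0,np.pi/2))
E
```

```text
w 0.6481475169605057 Ftool [-1.3 -0.3 -1.1] tq [-0.03 -0.12  0.01] rel [0.104  0.0057 0.1543] [ 0.68  0.43 -1.05  1.58  0.38  1.34 -0.18] turn [-0.384  0.362  1.564]
[[554. 239.]
 [514. 377.]
 [411. 291.]]
xyz [-0.74, 3.15, 10.54] ang [0.014, -0.007, 0.028] len 11.0 t 16.07
```

Emit:
jog_arm:
  grip_force: 25
  moves:
    - {"fingers":0.34,"xyz":[-0.7,3.1,0],"angular":[0.014,-0.007,0.028]}
    - {"fingers":0.34,"xyz":[-0.7,3.1,2],"angular":[0.014,-0.007,0.028]}
    - {"fingers":0.34,"xyz":[-0.7,3.1,4],"angular":[0.014,-0.007,0.028]}
    - {"fingers":0.34,"xyz":[-0.7,3.1,5],"angular":[0.014,-0.007,0.028]}
    - {"fingers":0.34,"xyz":[-0.7,3.1,5],"angular":[0.014,-0.007,0.028]}
    - {"fingers":0.34,"xyz":[-0.7,3.1,5],"angular":[0.014,-0.007,0.028]}

```text
clock: 16.82
position: [0.5823, -0.0156, 0.2771]
ee_rot: [1.978, 2.44, 0.007]
force: [0.1, -0.3, -0.8]
width: 0.326
```

```bash
python3 st.py; python3 - <<'E'
from h import *
v=np.load("v.npy");p=v[:3];wpic("w6")
b=S(v[3]+.084,0,.046); go(mw(p,b),toolR(p,0,np.pi/2))
E
```

```text
w 0.32560693426181087 Ftool [-0.3 -0.   0.8] tq [-0.02 -0.09 -0.01] rel [0.1085 0.0015 0.0973] [ 0.6   0.52 -0.99  1.58  0.45  1.29 -0.25] turn [-0.383  0.378  1.538]
xyz [-0.17, 0.22, 5.68] ang [0.004, -0.003, 0.002] len 5.7 t 16.88
```

View pics/w6.png

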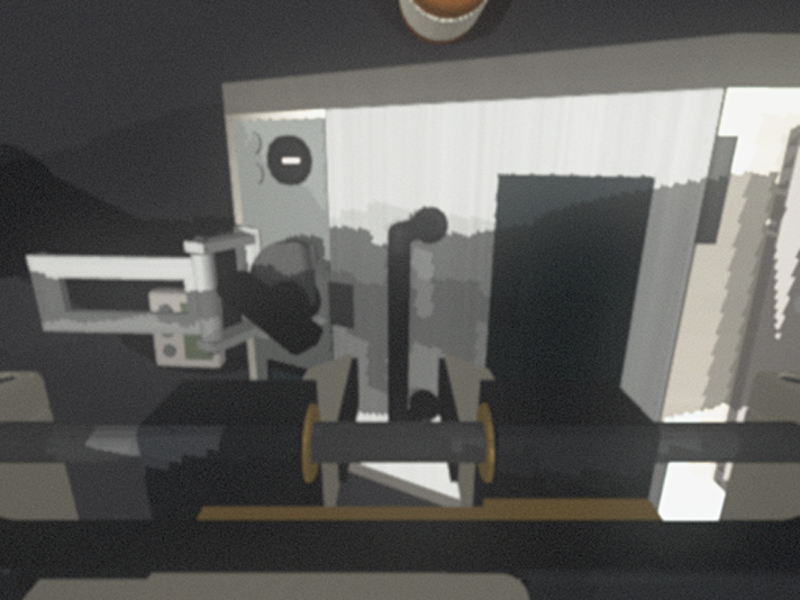

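Emit:
jog_arm:
  grip_force: 25
  moves:
    - {"fingers":0.34,"xyz":[-0.1,0.1,3],"angular":[0,0,0]}
    - {"fingers":0.34,"xyz":[-0.1,0.1,4.6],"angular":[0,0,0]}
    - {"fingers":0.34,"xyz":[-0.1,0.1,5.2],"angular":[0,0,0]}
    - {"fingers":0.34,"xyz":[-0.1,0.1,5.2],"angular":[0,0,0]}
    - {"fingers":0.34,"xyz":[-0.1,0.1,5.2],"angular":[0,0,0]}
    - {"fingers":1,"xyz":[-0.1,0.1,5.2],"angular":[0,0,0]}
    - {"fingers":1,"xyz":[-0.1,0.1,5.2],"angular":[0,0,0]}
    - {"fingers":1,"xyz":[-0.1,0.1,5.2],"angular":[0,0,0]}
    - {"fingers":1,"xyz":[-0.1,0.1,5.2],"angular":[0,0,0]}
    - {"fingers":1,"xyz":[-0.1,0.1,5.2],"angular":[0,0,0]}

```text
clock: 18.12
position: [0.5828, -0.0163, 0.2245]
ee_rot: [-1.978, -2.439, -0.005]
force: [-5.4, -1.4, 6.2]
width: 0.099
```

```bash
python3 st.py; python3 - <<'E'
from h import *
v=np.load("v.npy");p=v[:3];q=arm.observe()
H=S(v[3]+.084+.1135,0,.004)
P0=R.from_euler('z',-p[2]).apply(q['position']-[p[0],p[1],0])
b=S(v[3]+.084,0,.046);print("off",(P0-b).round(4))
for t in(.15,.3,.45,.6,.75,.9,1.05,1.2,1.25):
    a=R.from_rotvec([0,t,0]).apply(b-H)+H   # rotation about +Y: -x -> +z
    go(mw(p,P0+a-b),R.from_rotvec(q['ee_rot']),q)
E
```

```text
w 0.09859755555371402 Ftool [-0.3 -5.6 -6.2] tq [-0.29  0.96 -0.02] rel [0.0841 0.0008 0.0506] [ 0.58  0.56 -0.97  1.65  0.49  1.19 -0.29] turn [-0.384  0.38   1.538]
off [-0.002   0.0008  0.0041]
xyz [0.01, -0.1, -1.81] ang [0.0, 0.0, 0.0] len 1.8 t 18.12
xyz [0.01, 0.06, -3.62] ang [0.0, 0.0, 0.0] len 3.6 t 18.12
xyz [0.01, 0.5, -5.38] ang [0.0, 0.0, 0.0] len 5.4 t 18.12
xyz [0.02, 1.19, -7.05] ang [0.0, 0.0, 0.0] len 7.2 t 18.12
xyz [0.02, 2.13, -8.61] ang [0.0, 0.0, 0.0] len 8.9 t 18.12
xyz [0.02, 3.29, -10.0] ang [0.0, 0.0, 0.0] len 10.5 t 18.12
xyz [0.02, 4.64, -11.21] ang [0.0, 0.0, 0.0] len 12.1 t 18.12
xyz [0.02, 6.16, -12.2] ang [0.0, 0.0, 0.0] len 13.7 t 18.12
xyz [0.02, 6.69, -12.48] ang [0.0, 0.0, 0.0] len 14.2 t 18.12
```

Emit:
jog_arm:
  moves:
    - {"fingers":1,"xyz":[0,-0.05,-0.9],"angular":[0,0,0]}
    - {"fingers":1,"xyz":[0,-0.1,-1.8],"angular":[0,0,0]}
    - {"fingers":1,"xyz":[0,0,-2.7],"angular":[0,0,0]}
    - {"fingers":1,"xyz":[0,0.1,-3.6],"angular":[0,0,0]}
    - {"fingers":1,"xyz":[0,0.25,-4.5],"angular":[0,0,0]}
    - {"fingers":1,"xyz":[0,0.5,-5.4],"angular":[0,0,0]}
    - {"fingers":1,"xyz":[0,0.5,-5.4],"angular":[0,0,0]}

```text
clock: 19.0
position: [0.5874, -0.0154, 0.2797]
ee_rot: [-1.978, -2.44, -0.004]
force: [-10.0, -1.1, 1.6]
width: 0.098
```

```bash
cat > hood.py <<'E'
from h import *
v=np.load("v.npy");p=v[:3];q=arm.observe()
H=S(v[3]+.084+.1135,0,.004);off=np.array([-.002,.0008,.0041]);b=S(v[3]+.084,0,.046)
P0=R.from_euler('z',-p[2]).apply(q['position']-[p[0],p[1],0])-off-H
d=b-H; th=np.arctan2(d[2],-d[0]); print("hood angle est",np.arctan2(P0[2],-P0[0])-th,"r",np.hypot(P0[0],P0[2]),np.hypot(d[0],d[2]))
for t in(.6,.75,.9,1.05,1.15,1.2,1.23):
    a=R.from_rotvec([0,t,0]).apply(d)+H+off; print(t,end=' ');go(mw(p,a),toolR(p,0,np.pi/2),q)
E
python3 st.py; python3 hood.py
```

```text
w 0.09839378658031193 Ftool [  1.  -10.   -1.6] tq [-0.4   2.04 -0.07] rel [0.1142 0.0007 0.0972] [ 0.59  0.53 -0.99  1.56  0.45  1.3  -0.25] turn [-0.384  0.38   1.538]
hood angle est 0.46110323605004433 r 0.12169859810280034 0.12102169227043556
0.6 xyz [0.01, 0.71, -1.53] ang [0.001, -0.002, 0.001] len 1.7 t 19.0
0.75 xyz [0.01, 1.65, -3.08] ang [0.001, -0.002, 0.001] len 3.5 t 19.0
0.9 xyz [0.01, 2.81, -4.48] ang [0.001, -0.002, 0.001] len 5.3 t 19.0
1.05 xyz [0.02, 4.16, -5.68] ang [0.001, -0.002, 0.001] len 7.0 t 19.0
1.15 xyz [0.02, 5.16, -6.37] ang [0.001, -0.002, 0.001] len 8.2 t 19.0
1.2 xyz [0.02, 5.68, -6.68] ang [0.001, -0.002, 0.001] len 8.8 t 19.0
1.23 xyz [0.02, 6.0, -6.85] ang [0.001, -0.002, 0.001] len 9.1 t 19.0
```

Emit:
jog_arm:
  moves:
    - {"fingers":1,"xyz":[0,0.35,-0.75],"angular":[0.03,0,0]}
    - {"fingers":1,"xyz":[0,0.7,-1.5],"angular":[0.06,0,0]}
    - {"fingers":1,"xyz":[0,1.15,-2.3],"angular":[0.09,0,0]}
    - {"fingers":1,"xyz":[0,1.65,-3.1],"angular":[0.12,0,0]}
    - {"fingers":1,"xyz":[0,2.2,-3.8],"angular":[0.15,0,0]}
    - {"fingers":1,"xyz":[0,2.8,-4.5],"angular":[0.18,0,0]}
    - {"fingers":1,"xyz":[0,3.45,-5.1],"angular":[0.2,0,0]}
    - {"fingers":1,"xyz":[0,4.15,-5.7],"angular":[0.2,0,0]}
    - {"fingers":1,"xyz":[0,4.15,-5.7],"angular":[0.2,0,0]}

```text
clock: 20.12
position: [0.6272, -0.0073, 0.3382]
ee_rot: [-1.893, -2.335, 0.232]
force: [-13.9, -3.5, 9.5]
width: 0.103
```

```bash
python3 st.py; python3 hood.py; python3 - <<'E'
from h import *
im=imaging.get_image("side")[:,:,::-1][60:260,130:330]
cv2.imwrite("pics/s7.png",cv2.resize(im,None,fx=3,fy=3,interpolation=cv2.INTER_CUBIC))
E
```

```text
w 0.10276535103010728 Ftool [ -0.6 -16.   -6.4] tq [-0.87  3.29 -0.03] rel [0.1776 0.0005 0.1298] [ 0.38  0.66 -0.91  1.18  0.46  1.72 -0.23] turn [-0.54   0.537  1.504]
hood angle est 1.0522018290076571 r 0.1228654441114386 0.12102169227043556
0.6 xyz [0.03, -2.43, 4.9] ang [-0.2, -0.002, 0.002] len 5.5 t 20.12
0.75 xyz [0.03, -1.82, 3.19] ang [-0.2, -0.002, 0.002] len 3.7 t 20.12
0.9 xyz [0.03, -0.96, 1.59] ang [-0.2, -0.002, 0.002] len 1.9 t 20.12
1.05 xyz [0.03, 0.12, 0.14] ang [-0.2, -0.002, 0.002] len 0.2 t 20.12
1.15 xyz [0.03, 0.96, -0.73] ang [-0.2, -0.002, 0.002] len 1.2 t 20.12
1.2 xyz [0.03, 1.41, -1.13] ang [-0.2, -0.002, 0.002] len 1.8 t 20.12
1.23 xyz [0.03, 1.69, -1.36] ang [-0.2, -0.002, 0.002] len 2.2 t 20.12
```

View pics/s7.png

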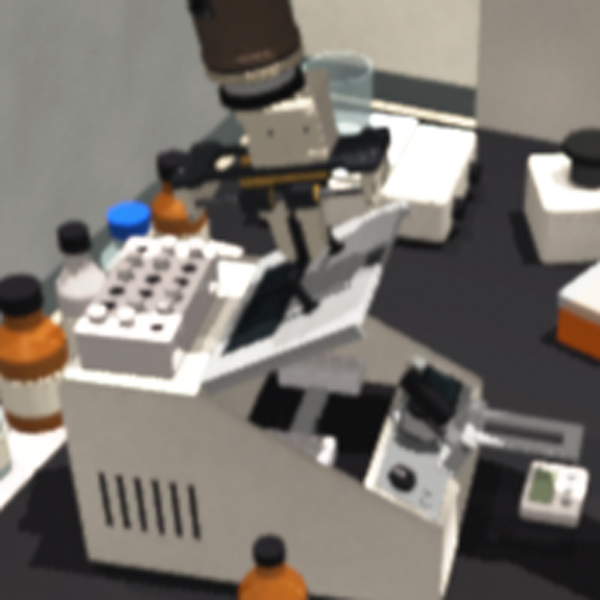

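Emit:
jog_arm:
  moves:
    - {"fingers":1,"xyz":[0,0.4,-0.4],"angular":[0.03,0,0]}
    - {"fingers":1,"xyz":[0,0.9,-0.7],"angular":[0.05,0,0]}
    - {"fingers":1,"xyz":[0,1.4,-1.1],"angular":[0.05,0,0]}
    - {"fingers":1,"xyz":[0,1.6,-1.2],"angular":[0.05,0,0]}
    - {"fingers":1,"xyz":[0,1.6,-1.2],"angular":[0.05,0,0]}

```text
clock: 20.8
position: [0.6435, -0.0039, 0.3494]
ee_rot: [-1.87, -2.306, 0.289]
force: [-22.3, -6.1, 24.7]
width: 0.097
```

```bash
python3 st.py; python3 hood.py|head -1
```

```text
w 0.09668157110364037 Ftool [ -1.3 -28.5 -18.2] tq [-1.53  5.79  0.04] rel [0.1975 0.0004 0.1318] [ 0.32  0.71 -0.89  1.06  0.47  1.83 -0.22] turn [-0.579  0.577  1.494]
hood angle est 1.214871489073378 r 0.12326253385098726 0.12102169227043556
```

Emit:
jog_arm:
  moves:
    - {"fingers":1,"xyz":[0,-0.15,0.1],"angular":[0,0,0]}
    - {"fingers":0.52,"xyz":[0,-0.15,0.1],"angular":[0,0,0]}
    - {"fingers":0.52,"xyz":[0,-0.15,0.1],"angular":[0,0,0]}
    - {"fingers":0.52,"xyz":[0,-0.15,0],"angular":[0,0,0]}
    - {"fingers":0.52,"xyz":[0,-0.15,-1],"angular":[0,0,0]}
    - {"fingers":0.52,"xyz":[0,-0.15,-3],"angular":[0,0,0]}
    - {"fingers":0.52,"xyz":[0,-0.15,-6],"angular":[0,0,0]}
    - {"fingers":0.52,"xyz":[0,-0.15,-9],"angular":[0,0,0]}
    - {"fingers":0.52,"xyz":[0,-0.15,-9],"angular":[0,0,0]}
    - {"fingers":0.52,"xyz":[0,-0.15,-9],"angular":[0,0,0]}

```text
clock: 22.05
position: [0.6661, 0.0012, 0.4315]
ee_rot: [-1.869, -2.308, 0.285]
force: [-0.4, 0.2, 0.5]
width: 0.238
```

```bash
python3 st.py; python3 - <<'E'
from h import *
im=imaging.get_image("side")[:,:,::-1][60:310,110:360]
cv2.imwrite("pics/s8.png",cv2.resize(im,(600,600),interpolation=cv2.INTER_CUBIC))
E
```

```text
w 0.23825061982995646 Ftool [ 0.3 -0.5 -0.4] tq [ 0.05 -0.33 -0.02] rel [0.2565 0.0008 0.1934] [ 0.16  0.69 -0.67  0.79  0.39  2.   -0.1 ] turn [-0.579  0.574  1.495]
```

View pics/s8.png

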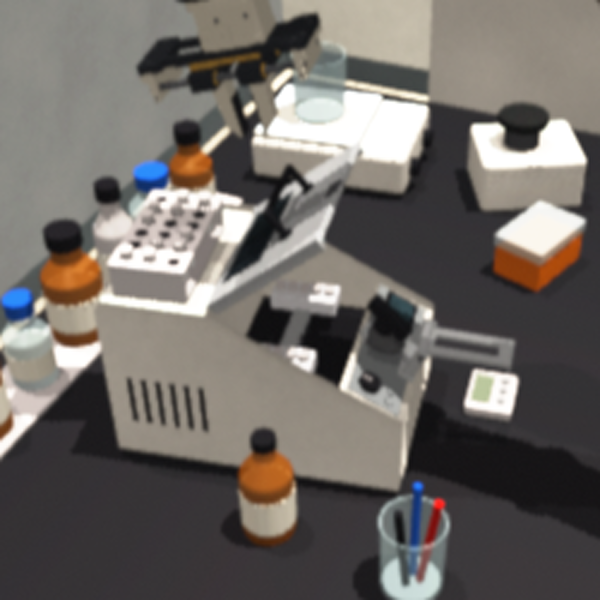

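Emit:
jog_arm:
  moves:
    - {"fingers":0.52,"xyz":[0,0,-1],"angular":[-0.1,0,0]}
    - {"fingers":0.52,"xyz":[0,0,-1],"angular":[-0.2,0,0]}
    - {"fingers":0.52,"xyz":[0,0,-1],"angular":[-0.2,0,0]}
    - {"fingers":0.52,"xyz":[0,0,-1],"angular":[-0.2,0,0]}

```text
clock: 22.6
position: [0.6684, 0.0007, 0.4407]
ee_rot: [-1.957, -2.413, 0.058]
force: [0.2, -0.5, -0.2]
width: 0.241
```

```bash
python3 st.py; python3 - <<'E'
from cell import job,arm
print(abs(arm.observe()['dq']).max()); print(job.sign_off())
E
```

```text
w 0.24065003949148647 Ftool [-0.6  0.1  0.2] tq [-0.04 -0.19  0.01] rel [ 2.627e-01 -2.000e-04  2.006e-01] [ 0.27  0.56 -0.72  0.99  0.36  1.75 -0.11] turn [-0.425  0.42   1.53 ]
0.019193482423324335
the job is handed in; nothing more can be done
None
```

The mill is open and the job is handed in, at about 22.7 s of the 70 s allowed. I folded the keeper back until it fell to its stop. I then turned the wing handle about 2.68 rad in a single grasp, with no regrasp needed. Last, I raised the hood by its bow handle and let go.

**Last checks:**
- **Hood:** estimated at 1.21 rad from the tool position, so at its stop. The last picture, taken after release, shows it standing open.
- **Keeper and wing handle:** the last picture shows the keeper folded out to the front and the wing handle turned.
- **Hand:** well clear of the mill, with force readings near zero.
- **Bystanders:** the ones in that view look untouched by eye. The flask and the blue tube rack were not in it. I did not measure any of them for shift.

**Readings that disagreed:**
- My first fits from the scene and side cameras disagreed by about 15 mm, so I worked from a wrist-camera fit. The wing axis still came out about 2 mm off that fit.
- While I held the wing handle, that misalignment put up to about 26 N on the tool. At the hood's stop the reading peaked at about 34 N. The wrist limit is 120 N.

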